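Dry run along a routed channel to its end plunger

ROBOT

A 6-joint arm with a two-finger parallel gripper is mounted at the origin on the work surface. World frame = base frame: x ahead of the robot, y to its left, z up, the work surface at z = 0. Lengths are in mm, angles in rad, forces in N, time in s.
With the tool pointing down it reaches from about 275 to 1000 mm from the base axis. Payload 8.4 kg.
Tool frame: the origin (TCP) lies midway between the tips of the shut fingers; the grasp point (between the pads) lies 19 mm behind it; z points along the fingers, y is the line along which they close (so a half turn about z gives the same grasp; the last joint's range is limited). The gripper opens to 85 mm and grips with 20 to 120 N. Pads are 22 mm wide; open, the fingers measure 114 mm over their backs; the gripper's body (76 mm by 85 mm) begins 54 mm behind the grasp point. The pads swing forward as they close: fully open they stand 13 mm farther back than shut.
Start: joints at [1.184, 0.353, 1.633, -0, 1.155, -0.002], TCP at [234.607, 579.299, 231.281] pointing down, gripper open.
Joint ranges: [-2.63, 2.63], [-0.92, 2.1], [0.06, 2.66], [-1.3, 4.44], [0, 2.69], [-3.02, 3.02]. Speed limits (rad/s): [2.22, 2.22, 2.79, 3.14, 3.14, 3.14].

INTERFACE

Orientations are given as [roll, pitch, yaw] about the fixed x, y, z axes, in that order (R = Rz(yaw) Ry(pitch) Rx(roll)).
In Python, from rig import r gives the robot as it stands.
- The arm moves only by the shell command python3 -m inch 'ROWS' [OPENING] [FORCE]. ROWS is JSON, a list that holds one entry, the list of rows, each a list of 6 numbers: the shift along the tool's x, y, z scaled (see below), then the turn, a rotation vector about the tool's x, y, z scaled (see below). In form: [[[tx, ty, tz, wx, wy, wz], ...]]. A call has 1 to 8 rows; each row is the pose to reach, as a shift and turn from the pose commanded when the call began, along the tool's axes at that moment, turning the shorter way round; what a row does not reach only later rows make up. The controller multiplies each number of a shift by 20 cm and each number of a turn by pi rad. A row lasts 1/12 s, in which the tool goes at most 41.7 mm and 7.16 degrees, less where a joint would pass 70% of its speed; a pose out of reach is approached as far as the arm can. A call with a number of a shift or a turn outside -1 to 1 is refused whole. A call with a gripper value outside its range is refused whole. OPENING is the gripper's target within -1 to 1 (fully open at 1, half-way at 0, shut at -1), set as the call begins (- or left out, the last holds). The fingers move at their own pace and stop on an object; FORCE is the grip in N (left out, the last holds). Time passes only in rows, so rows that repeat a pose let the fingers close. It gives the time, the measured TCP pose, the force, the opening and the grip force at its end, in the units of the state.
- r.sense(): the state, without advancing time (a new reading comes with each control period).
- r.grab_frame(name): name is "scene" or "side" or "wrist"; returns the picture (420x560x3 uint8, red, green, blue); there is no depth.
- r.camera_info(name): a dict with "K" (3x3 intrinsics, pixels), "rvec" (rotation vector, rad) and "tvec" (3), from world to camera coordinates, as OpenCV has them; the wrist camera has in their place "mount" (4x4, takes a point from camera to tool coordinates, whose origin is the TCP and whose axes are the flange's). Camera axes: x right, y down, z forward; pixel columns grow to the right and rows downward; lengths in mm; the calibration is good to about 2 mm. A picture is of the moment at which its call begins: read the wrist's pose just before it. camera_info takes no time and is no camera call.
- r.sign_off(): hands the job in; it is judged then, once.
The state is a dict: "clock": time; "qpos": joint angles; "qvel": joint speeds; "joint_efforts": joint torques, N m; "eef_pos": TCP position; "tcp_rot": TCP orientation; "contact_force": force on the tool from outside, world axes, zero at the start; "wrist_torque": the same for the moment, N m; "opening": opening from 0.0 (shut) to 1.0 (fully open); "grasp_force": force on a finger pad.
Only numpy, scipy, OpenCV 4.12 (cv2) and the standard library are available. Lean on these libraries where they do the work, as an engineer would, in place of code of your own. Each camera call takes 0.05 s, during which the arm holds its last target. There are 200 camera calls.

TASK

Make a dry run of the router's cut: with the fingertips together as a pointer, follow the channel in the wooden panel about 15 mm above its top without touching it, starting over the square pocket and keeping over the channel round every corner, taking the branch at the fork that leads to the round sprung steel plunger (not the square block), as far as its last corner. Then rise over the collar, press the plunger gently most of the way down from above with the fingertips, and finish while still holding it down. Do not grasp, lift or disturb anything else.

Things in the scene. Friction and masses are not known exactly. Their poses are not given: they have to be found in the camera images.
- panel: Wooden panel screwed flat to the bench, 240 (its x) x 300 (its y) x 18 mm thick. Origin: centre of its underside, z up; its top face is 18 mm above the bench. Its x points away from the robot (turned by up to 0.4 rad), its y to the left. A straight-sided channel 12 mm wide, 8 mm deep, with a darker floor is routed into its top; it runs in straight legs between the points below.
- pocket (a point): Where the channel starts: centre of its square pocket, 34 mm wide, at the level of the panel's top; (-80, 50) mm in the panel's x, y.
- turn1 (a point): First corner of the channel's centre line, on the panel's top; (-30, 50) mm in the panel's x, y.
- turn2 (a point): Second corner of the channel's centre line, on the panel's top; (-30, 0) mm in the panel's x, y.
- fork (a point): Where the channel forks left and right, on the panel's top; (20, 0) mm in the panel's x, y.
- corner_left (a point): Last corner of the left branch, on the panel's top; (20, 100) mm in the panel's x, y. From here the branch runs along the panel's x, under the end piece centred at (75, 100) mm.
- corner_right (a point): Last corner of the right branch, on the panel's top; (20, -100) mm in the panel's x, y. From here the branch runs along the panel's x, under the end piece centred at (75, -100) mm.
- plunger (a joint): Travel of the sprung round plunger, in m: 0 = up, 0.010 = fully down. It moves straight down, springs back when let go; it starts to move at about 1 N and takes about 5 N when fully down.
- plunger_top (a point): Centre of the flat top of the bare steel plunger, 26 mm across and standing 16 mm out of a fixed dark steel round collar (44 mm across, 16 mm high) that stands on the panel's top at the end of one of the two branches; 50 mm above the bench when up. The point moves down with the plunger.
- endstop: The fixed dark steel round collar that carries the plunger, 44 mm across, 16 mm high, standing on the panel. Origin: centre of its underside, on the axis of the plunger.
- block: Plain fixed square wooden block, 40 x 40 x 30 mm high, standing on the panel's top at the end of the other branch. Origin: centre of its underside. Which branch has the plunger and which the block changes.
- drawer_knob: Bystander: loose brass drawer knob, 30 mm across, 29 mm high, standing on the panel between the two end pieces. Origin: centre of its underside.
- hinge: Bystander: loose steel hinge lying on the panel, 50 x 34 x 8 mm. Origin: under its leaf's centre.
- bracket: Bystander: loose L-shaped aluminium bracket on the panel's near right part, 45 x 18 x 35 mm high. Origin: under the middle of its flat leg.
- screwdriver: Bystander: screwdriver 190 mm long lying on the bench left of the panel.
- tape_measure: Bystander: black tape measure, 70 x 38 x 60 mm high, standing on the bench left of the panel. Origin: centre of its underside.
- glue_bottle: Bystander: white bottle, 60 mm across, 160 mm high, standing on the bench right of the panel. Origin: centre of its underside.
- screw_tin: Bystander: aluminium tin, 68 mm across, 60 mm high, standing on the bench right of the panel. Origin: centre of its underside.

How it is judged:
By the outcome, as a careful person would: the job done as asked, in the order asked, and still so for the second after the job is handed in, while the arm keeps its last pose, push and grip.
It also fails if it takes over 48 s, if anything falls off the work surface, if the arm or the gripper's body presses on something with over 40 N, if the wrist force passes 120 N, or if a joint passes its speed limit or range.

## Working session

There is one attempt and no reset: what is moved stays moved. The work goes in short steps, Python scripts to look and compute and a shell command to move; the robot and the scene stay as the last step left them, time stands still between calls to the robot, and variables do not carry over. Pictures are saved under pics/ and viewed, at most 10 in all, crops included, and the job is handed in when it is done.

```bash
mkdir -p pics
python3 - <<'E'
from rig import r
import cv2,numpy as np
s=r.sense();print({k:s[k] for k in("clock","eef_pos","tcp_rot","opening","contact_force")})
for n in("scene","side"):
    cv2.imwrite(f"pics/{n}.png",r.grab_frame(n)[:,:,::-1]);i=r.camera_info(n)
    print(n,{k:np.round(v,3).tolist() for k,v in i.items() if k in("K","rvec","tvec")})
E
```

```text
{'clock': 0.0, 'eef_pos': array([234.41229868, 578.86186465, 230.55870485]), 'tcp_rot': array([-3.14019994e+00, -2.26796328e-05,  2.75680008e+00]), 'opening': 0.9990473622811402, 'contact_force': array([-0.06680216,  1.21497635,  0.53282522])}
scene {'K': [[472.962, 0.0, 279.821], [0.0, 472.962, 219.035], [0.0, 0.0, 1.0]], 'rvec': [1.834, 1.374, -0.706], 'tvec': [-217.337, -235.668, 1353.915]}
side {'K': [[517.106, 0.0, 277.947], [0.0, 517.106, 209.086], [0.0, 0.0, 1.0]], 'rvec': [2.085, -0.139, 0.091], 'tvec': [-558.802, 121.07, 956.512]}
```

View pics/scene.png

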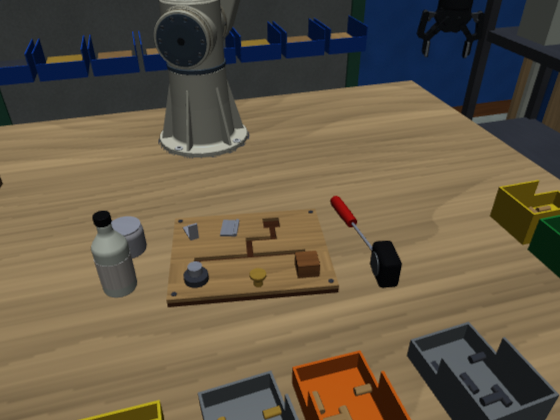

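View pics/side.png

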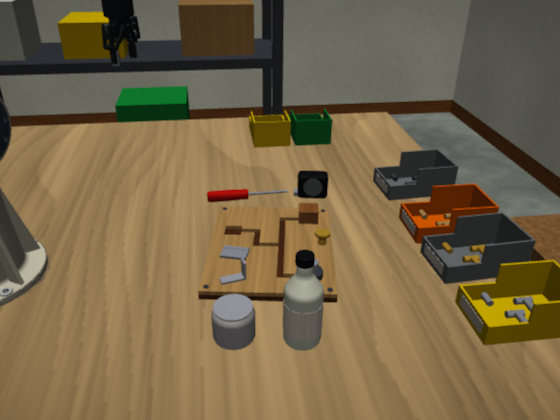

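The scene camera faces the robot. The plunger with its dark collar is at (196,272), on the robot's right, so the right branch is the one to follow. The block is at (307,264) and the pocket at (271,222). The side view agrees: block at (308,213), plunger behind the bottle at (315,270).

Run:
```python
import cv2
a=cv2.imread("pics/scene.png")[195:310,155:345];cv2.imwrite("pics/sc.png",cv2.resize(a,None,fx=4,fy=4,interpolation=cv2.INTER_CUBIC))
a=cv2.imread("pics/side.png")[195:305,195:345];cv2.imwrite("pics/si.png",cv2.resize(a,None,fx=5,fy=5,interpolation=cv2.INTER_CUBIC))
```

```text
(no output)
```

View pics/sc.png

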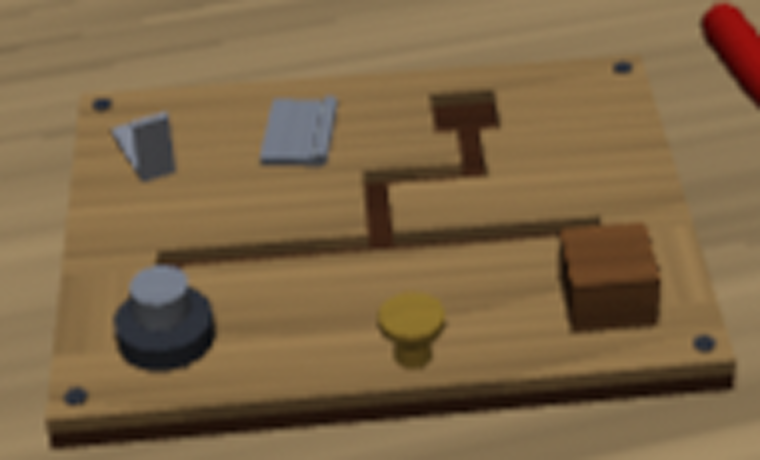

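View pics/si.png

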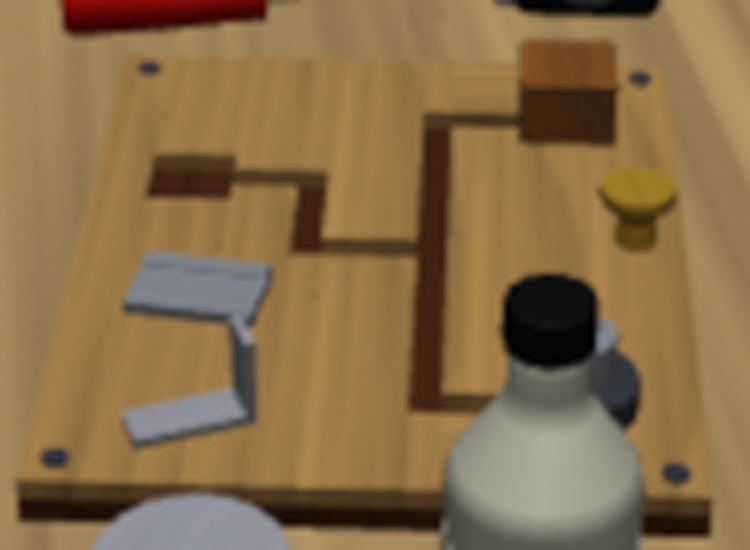

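The channel, panel corners and plunger (cap centre in crop (159,285)) are all readable in both crops. The bottle stands just right of the panel. Next I cast these points onto their planes and fit a rigid pose.

```bash
cat > h.py <<'E'
from rig import r
import cv2,numpy as np
from scipy.spatial.transform import Rotation as R
def ray(px,n,z):
    i=r.camera_info(n);M=cv2.Rodrigues(np.array(i["rvec"],float))[0];t=np.array(i["tvec"],float).ravel();K=np.array(i["K"])
    c=-M.T@t;d=(M.T@np.linalg.inv(K)@np.c_[px,np.ones(len(px))].T).T
    return c+d*((z-c[2])/d[:,2])[:,None]
def up(p,f,o): return (np.array(p,float)+.5)/f-.5+np.array(o)
def fit(P,W):
    P=np.array(P,float);a,b=P.mean(0),W.mean(0);H=(P-a).T@(W-b);th=np.arctan2(H[0,1]-H[1,0],H[0,0]+H[1,1])
    C=np.array([[np.cos(th),-np.sin(th)],[np.sin(th),np.cos(th)]]);return th,b-C@a,C
E
python3 - <<'E'
from h import *
P1=[(-120,-150),(-120,150),(120,-150),(120,150),(-97,67),(-97,33),(-63,33),(-63,67),(-24,56),(-36,-6),(14,-106),(14,106)]
I1=[(82,95),(640,58),(52,420),(732,362),(493,92),(430,96),(438,130),(498,127),(487,172),(363,173),(157,252),(600,218)]
P2=[(-120,150),(120,150),(-120,-150),(120,-150),(-97,67),(-63,67),(-63,33),(-97,33),(-24,56),(-36,-6),(14,-106),(14,106)]
I2=[(128,60),(660,65),(22,483),(710,500),(155,157),(235,157),(230,195),(148,195),(327,174),(292,250),(411,408),(425,115)]
W1=ray(up(I1,4,(155,195)),"scene",18)[:,:2];W2=ray(up(I2,5,(195,195)),"side",18)[:,:2]
for P,W in((P1,W1),(P2,W2),(P1+P2,np.r_[W1,W2])):
    th,t,C=fit(P,W);res=W-t-np.array(P)@C.T;print(th,t.round(1),res.round(1).tolist() if len(P)<20 else '')
for n,p in dict(pocket=(-80,50),t1=(-30,50),t2=(-30,0),fork=(20,0),cr=(20,-100),end=(75,-100),cl=(20,100)).items():print(n,(t+C@p).round(1))
print("plunger",ray(up([(159,285)],4,(155,195)),"scene",50))
inv=lambda w:((w[:,:2]-t)@C).round(0).tolist()
print("panelframe hinge(side)",inv(ray(up([(125,308),(250,322),(268,265),(148,255)],5,(195,195)),"side",22)),"bracket",inv(ray(up([(128,440),(250,415)],5,(195,195)),"side",20)))
print("bottle top",ray([(101.,216)],"scene",158),ray([(305.,256)],"side",158),"tape",ray([(384.,250)],"scene",60))
i=r.camera_info("wrist");print(np.round(i["mount"],3).tolist(),np.round(i["K"],1).tolist())
E
```

```text
-0.16541931249634553 [549.3   5.3] [[0.9, 0.7], [2.5, -1.3], [0.3, 2.6], [-0.3, -2.2], [1.3, -0.7], [1.0, -0.0], [-2.4, 2.0], [-1.7, -1.2], [-3.9, 0.4], [1.5, -0.0], [0.2, -0.2], [0.5, -0.1]]
-0.1615520430178436 [550.8   5.2] [[1.2, -3.5], [-1.6, 1.4], [1.3, -0.9], [-2.4, -1.6], [-0.3, -2.0], [-0.8, -0.6], [0.4, 3.6], [0.9, 2.3], [-0.9, -1.6], [1.2, 3.0], [0.6, 2.3], [0.4, -2.5]]
-0.16348550180355548 [550.1   5.2] 
pocket [479.3  67.6]
t1 [528.6  59.5]
t2 [520.5  10.1]
fork [569.8   2. ]
cr [553.5 -96.7]
end [ 607.8 -105.6]
cl [586.1 100.7]
plunger [[ 606.81858622 -105.78418194   50.        ]]
panelframe hinge(side) [[-94.0, -51.0], [-46.0, -58.0], [-43.0, -20.0], [-90.0, -14.0]] bracket [[-84.0, -128.0], [-42.0, -112.0]]
bottle top [[ 568.43897532 -239.60346908  158.        ]] [[ 568.7782662  -241.04854408  158.        ]] tape [[671.6228975  225.34282098  60.        ]]
[[-0.0, -0.949, -0.315, 81.639], [1.0, 0.0, -0.001, 0.273], [0.001, -0.315, 0.949, -143.067], [0.0, 0.0, 0.0, 1.0]] [[320.4, 0.0, 281.9], [0.0, 320.4, 216.3], [0.0, 0.0, 1.0]]
```

```bash
python3 -m inch '[[[-0.06,-0.055,0,0,0,-0.01],[-0.19,-0.17,0,0,0,-0.03],[-0.33,-0.3,0,0,0,-0.05],[-0.49,-0.45,0,0,0,-0.0704],[-0.65,-0.59,0,0,0,-0.0704],[-0.8,-0.73,0,0,0,-0.0704],[-0.91,-0.83,0,0,0,-0.0704],[-0.95,-0.86,0,0,0,-0.0704]]]' -1 20
python3 - <<'E'
from h import *
s=r.sense();print(s["eef_pos"],s["tcp_rot"],s["clock"],s["opening"])
T=R.from_euler("xyz",s["tcp_rot"]).as_matrix();print((T.T@(np.array([479.3,67.6,110])-s["eef_pos"])/200).round(3))
E
```

```text
clock: 0.77
eef_pos: [346.9, 344.6, 231.0]
tcp_rot: [-3.14, -0.0, 2.976]
contact_force: [0.2, 0.6, -0.6]
opening: 0.006
grasp_force: 0.0
[346.85734988 344.57153849 230.9735549 ] [-3.13957448e+00 -5.02660210e-05  2.97604856e+00] 0.7667 0.006422703090244259
[-0.881 -1.256  0.607]
```

```bash
python3 -m inch '[[[-0.05,-0.07,0,0,0,0],[-0.15,-0.21,0.03,0,0,0],[-0.27,-0.37,0.09,0,0,0],[-0.39,-0.54,0.17,0,0,0],[-0.5,-0.7,0.25,0,0,0],[-0.6,-0.85,0.32,0,0,0],[-0.67,-0.95,0.35,0,0,0],[-0.7,-1,0.36,0,0,0]]]'
python3 -m inch '[[[-0.05,-0.07,0.02,0,0,0],[-0.12,-0.16,0.07,0,0,0],[-0.17,-0.24,0.15,0,0,0],[-0.18,-0.256,0.22,0,0,0],[-0.18,-0.256,0.25,0,0,0],[-0.18,-0.256,0.25,0,0,0],[-0.18,-0.256,0.25,0,0,0]]]'
python3 - <<'E'
from h import *
s=r.sense();print(s["eef_pos"],s["tcp_rot"],s["clock"],s["opening"])
cv2.imwrite("pics/w.png",r.grab_frame("wrist")[:,:,::-1])
T=R.from_euler("xyz",s["tcp_rot"]).as_matrix();print((T.T@(np.array([479.3,67.6,33])-s["eef_pos"])/200).round(4))
E
```

```text
clock: 1.43
eef_pos: [452.0, 125.9, 157.9]
tcp_rot: [-3.14, -0.002, 2.976]
contact_force: [-0.6, 1.0, 0.7]
opening: -0.002
grasp_force: 0.0
clock: 2.02
eef_pos: [478.7, 72.8, 109.4]
tcp_rot: [3.142, -0.001, 2.978]
contact_force: [-0.6, -0.4, 1.0]
opening: -0.002
grasp_force: 0.0
[478.6580837   72.8232759  109.43971857] [ 3.14153382e+00 -6.30925659e-04  2.97839759e+00] 2.0167 -0.0018137566541581056
[-0.0077 -0.0253  0.3822]
```

View pics/w.png

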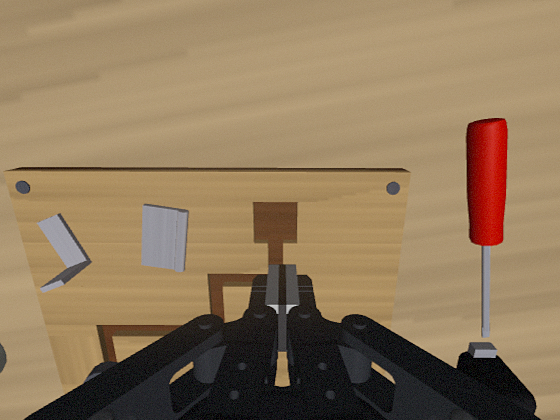

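The wrist view shows the pocket at (275,222), the near panel corners at (8,170) and (409,170), turn2's outer corner at (208,275) and the right corner's outer corner at (98,325). I use these to check the panel pose.

Run:
```python
from h import *
pos=np.array([478.66,72.82,109.44]);T=R.from_euler("xyz",[3.14153,-.00063,2.9784]).as_matrix()
i=r.camera_info("wrist");M=np.array(i["mount"]);K=np.array(i["K"])
I=np.array([(8.5,171),(409,171),(253,202),(297,202),(253,242.5),(298.5,242.5),(208,274.5),(98,325.5)])
P=np.array([(-120,-150),(-120,150),(-97,33),(-97,67),(-63,33),(-63,67),(-36,-6),(14,-106)],float)
c=T@M[:3,3]+pos;d=(T@M[:3,:3]@np.linalg.inv(K)@np.c_[I,np.ones(len(I))].T).T
W=(c+d*((18-c[2])/d[:,2])[:,None])[:,:2]
th,t,C=fit(P,W);print(th,t,(W-t-P@C.T).round(1).tolist())
for p in((-80,50),(-30,50),(-30,0),(20,0),(20,-100),(75,-100)):print(p,(t+C@p).round(1))
s=r.sense();print(s["eef_pos"])
```

```text
-0.16153936435401212 [550.36156737   6.00220545] [[-0.3, 3.2], [-0.6, -1.6], [0.2, -0.4], [0.1, -0.9], [-0.7, -1.2], [-0.3, 0.8], [0.9, -0.3], [0.6, 0.4]]
(-80, 50) [479.4  68.2]
(-30, 50) [528.8  60.2]
(-30, 0) [520.8  10.8]
(20, 0) [570.1   2.8]
(20, -100) [554.  -95.9]
(75, -100) [ 608.3 -104.8]
[479.00658272  72.9227089  109.84734197]
```

```bash
python3 -m inch '[[[-0.003,-0.012,0.06,0,0,0],[-0.006,-0.025,0.15,0,0,0],[-0.006,-0.025,0.25,0,0,0],[-0.006,-0.025,0.33,0,0,0],[-0.006,-0.025,0.37,0,0,0],[-0.006,-0.025,0.38,0,0,0],[-0.006,-0.025,0.38,0,0,0],[-0.006,-0.025,0.38,0,0,0]]]'
cat >> h.py <<'E'
def tell(x,y,z):
    s=r.sense();T=R.from_euler("xyz",s["tcp_rot"]).as_matrix()
    print(s["clock"],s["eef_pos"].round(1),"go",(T.T@(np.array([x,y,z])-s["eef_pos"])/200).round(3))
E
python3 -c "
from h import *
tell(479.4,67.9,33);tell(528.7,59.9,33)"
```

```text
clock: 2.73
eef_pos: [479.9, 67.3, 34.2]
tcp_rot: [3.141, 0.001, 2.978]
contact_force: [-0.1, -0.2, 0.3]
opening: 0.002
grasp_force: 0.0
2.7333 [479.9  67.3  34.2] go [0.003 0.003 0.006]
2.7333 [479.9  67.3  34.2] go [-0.247  0.003  0.006]
```

```bash
python3 -m inch '[[[-0.03,0.001,0.003,0,0,0],[-0.08,0.002,0.005,0,0,0],[-0.13,0.002,0.005,0,0,0],[-0.18,0.002,0.005,0,0,0],[-0.23,0.002,0.005,0,0,0],[-0.248,0.002,0.005,0,0,0],[-0.248,0.002,0.005,0,0,0],[-0.248,0.002,0.005,0,0,0]]]'
python3 -c "
from h import *
tell(528.7,59.9,33);tell(520.6,10.5,33)"
```

```text
clock: 3.4
eef_pos: [528.1, 59.1, 32.0]
tcp_rot: [-3.141, -0.001, 2.978]
contact_force: [-0.7, 0.4, -0.8]
opening: -0.002
grasp_force: 0.0
3.4 [528.1  59.1  32. ] go [-0.002  0.005 -0.005]
3.4 [528.1  59.1  32. ] go [-0.003 -0.246 -0.005]
```

```bash
python3 -m inch '[[[-0.002,-0.03,-0.002,0,0,0],[-0.002,-0.08,-0.002,0,0,0],[-0.002,-0.13,-0.002,0,0,0],[-0.002,-0.18,-0.002,0,0,0],[-0.002,-0.23,-0.002,0,0,0],[-0.002,-0.247,-0.002,0,0,0],[-0.002,-0.247,-0.002,0,0,0],[-0.002,-0.247,-0.002,0,0,0]]]'
python3 -c "
from h import *
tell(520.6,10.5,33);tell(570,2.4,33)"
```

```text
clock: 4.07
eef_pos: [520.6, 10.0, 32.7]
tcp_rot: [3.141, 0.0, 2.977]
contact_force: [0.2, 0.9, -0.2]
opening: -0.001
grasp_force: 0.0
4.0667 [520.6  10.   32.7] go [ 0.     0.002 -0.001]
4.0667 [520.6  10.   32.7] go [-0.25   0.003 -0.001]
```

```bash
python3 -m inch '[[[-0.03,0.001,-0.001,0,0,0],[-0.08,0.001,-0.001,0,0,0],[-0.13,0.002,-0.001,0,0,0],[-0.18,0.002,-0.001,0,0,0],[-0.23,0.002,-0.001,0,0,0],[-0.25,0.002,-0.001,0,0,0],[-0.25,0.002,-0.001,0,0,0],[-0.25,0.002,-0.001,0,0,0]]]'
python3 -c "
from h import *
tell(570,2.4,33);tell(553.7,-96.3,33)"
```

```text
clock: 4.73
eef_pos: [569.9, 2.6, 32.6]
tcp_rot: [-3.141, -0.001, 2.978]
contact_force: [-0.6, 0.2, -0.2]
opening: -0.002
grasp_force: 0.0
4.7333 [569.9   2.6  32.6] go [-0.001 -0.001 -0.002]
4.7333 [569.9   2.6  32.6] go [-0.001 -0.501 -0.002]
```

```bash
python3 -m inch '[[[0,-0.05,-0.001,0,0,0],[0,-0.14,-0.001,0,0,0],[0,-0.24,-0.001,0,0,0],[0,-0.34,-0.001,0,0,0],[0,-0.43,-0.001,0,0,0],[0,-0.485,-0.001,0,0,0],[0,-0.5,-0.001,0,0,0],[0,-0.5,-0.001,0,0,0]]]'
python3 -m inch '[[[0,0,0,0,0,0]]]'
python3 -c "
from h import *
tell(553.7,-96.3,33);tell(553.7,-96.3,75);tell(607.6,-105.4,75)"
```

```text
clock: 5.4
eef_pos: [553.3, -96.7, 33.1]
tcp_rot: [3.142, -0.0, 2.976]
contact_force: [-0.5, 0.3, 0.3]
opening: 0.003
grasp_force: 0.0
clock: 5.48
eef_pos: [553.6, -95.7, 33.1]
tcp_rot: [3.141, -0.0, 2.978]
contact_force: [-0.5, -0.2, 0.8]
opening: 0.002
grasp_force: 0.0
5.4833 [553.6 -95.7  33.1] go [-0.001 -0.003  0.001]
5.4833 [553.6 -95.7  33.1] go [-0.001 -0.003 -0.209]
5.4833 [553.6 -95.7  33.1] go [-0.274 -0.004 -0.21 ]
```

Rise straight up to about z 65, go over the plunger, then descend to about z 54.

```bash
python3 -m inch '[[[0,0,-0.05,0,0,0],[0,-0.001,-0.12,0,0,0],[0,-0.001,-0.17,0,0,0],[-0.06,-0.002,-0.17,0,0,0],[-0.14,-0.003,-0.17,0,0,0],[-0.22,-0.003,-0.17,0,0,0],[-0.273,-0.003,-0.17,0,0,0],[-0.273,-0.003,-0.17,0,0,0]]]'
python3 -m inch '[[[0,0,0.02,0,0,0],[0,0,0.045,0,0,0],[0,0,0.06,0,0,0],[0,0,0.06,0,0,0],[0,0,0.06,0,0,0]]]'
python3 - <<'E'
from h import *
tell(607.6,-105.4,42);print(r.sense()["contact_force"])
a=[r.grab_frame("scene")[:,:,::-1][225:300,165:265],r.grab_frame("wrist")[:,:,::-1][100:400,80:480]]
cv2.imwrite("pics/p.png",np.hstack([cv2.resize(b,(400,300),interpolation=cv2.INTER_CUBIC) for b in a]))
E
```

```text
clock: 6.15
eef_pos: [610.0, -105.3, 68.0]
tcp_rot: [3.142, 0.003, 2.979]
contact_force: [-0.2, 0.9, 0.1]
opening: -0.001
grasp_force: 0.0
clock: 6.57
eef_pos: [606.6, -105.3, 54.6]
tcp_rot: [3.142, -0.001, 2.978]
contact_force: [0.3, -0.1, 0.2]
opening: 0.002
grasp_force: 0.0
6.5667 [ 606.6 -105.3   54.6] go [-0.005  0.001  0.063]
[ 0.34027927 -0.12809951  0.22386806]
```

View pics/p.png

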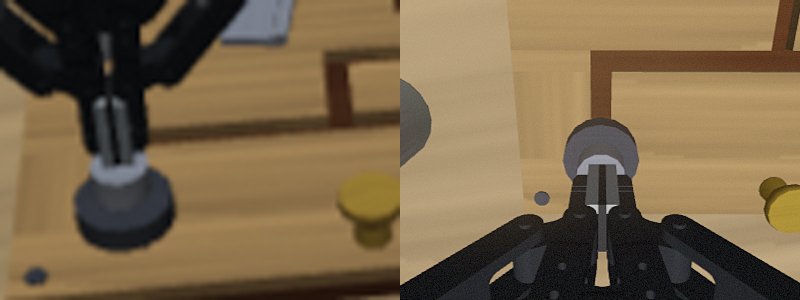

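The fingertips are centred over the plunger cap (crop (118,168) left, (600,170) right), and the knob is standing undisturbed. Now I press slowly.

```bash
python3 -m inch '[[[-0.002,0,0.01,0,0,0],[-0.003,0,0.02,0,0,0],[-0.003,0,0.03,0,0,0],[-0.003,0,0.038,0,0,0],[-0.003,0,0.046,0,0,0],[-0.003,0,0.053,0,0,0],[-0.003,0,0.058,0,0,0],[-0.003,0,0.06,0,0,0]]]'
python3 -m inch '[[[0,0,0,0,0,0],[0,0,0,0,0,0],[0,0,0,0,0,0]]]'
python3 - <<'E'
from h import *
for k in range(4):
    tell(607.6,-105.4,42);print(r.sense()["contact_force"].round(1));r.grab_frame("wrist")
E
```

```text
clock: 7.33
eef_pos: [608.2, -105.6, 43.1]
tcp_rot: [-3.142, 0.0, 2.978]
contact_force: [-0.2, -0.5, 3.5]
opening: 0.002
grasp_force: 1.8
clock: 7.58
eef_pos: [608.3, -105.6, 43.3]
tcp_rot: [-3.142, 0.0, 2.978]
contact_force: [0.6, -0.8, 3.5]
opening: 0.004
grasp_force: 1.7
7.5833 [ 608.3 -105.6   43.3] go [0.004 0.001 0.006]
[ 0.6 -0.8  3.5]
7.6333 [ 608.2 -105.6   43.2] go [0.003 0.001 0.006]
[ 0.4 -0.6  3.4]
7.6833 [ 608.3 -105.6   43.2] go [0.004 0.    0.006]
[ 0.2 -0.9  3.7]
7.7333 [ 608.2 -105.6   43.2] go [0.003 0.001 0.006]
[ 0.8 -0.7  4.2]
```

```bash
python3 -m inch '[[[0,0,0.002,0,0,0],[0,0,0.004,0,0,0],[0,0,0.006,0,0,0],[0,0,0.007,0,0,0],[0,0,0.007,0,0,0],[0,0,0.007,0,0,0]]]'
python3 - <<'E'
from h import *
f=[]
for k in range(5):
    tell(607.6,-105.4,42);f.append(r.sense()["contact_force"]);r.grab_frame("wrist")
print(np.mean(f,0))
E
```

```text
clock: 8.28
eef_pos: [608.2, -105.6, 41.7]
tcp_rot: [-3.142, 0.0, 2.978]
contact_force: [1.7, 0.2, 3.3]
opening: 0.002
grasp_force: 2.0
8.2833 [ 608.2 -105.6   41.7] go [ 0.003  0.001 -0.001]
8.3333 [ 608.3 -105.6   41.8] go [ 0.003  0.    -0.001]
8.3833 [ 608.2 -105.6   41.7] go [ 0.003  0.001 -0.001]
8.4333 [ 608.2 -105.6   41.7] go [ 0.003  0.    -0.001]
8.4833 [ 608.3 -105.6   41.8] go [ 0.003  0.001 -0.001]
[ 1.1781957  -0.36684387  4.05343782]
```

The plunger is about 8.2 mm down at about 4.1 N, which is most of the way and not bottomed out.

```bash
python3 -c "
from rig import r
print(r.sign_off())"
```

```text
the job is handed in; nothing more can be done
None
```

I ran the dry run from the pocket along the channel and down the right branch, about 15 mm above the panel, then pressed the plunger about 8 of its 10 mm (about 4 N) and handed in while still holding it down, at about 8.5 s.

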